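# Hook the electronic price tag behind the shelf lip and hold it home

## Task

Pull the wider of the two electronic price tags straight up out of the charging dock, against the click of its spring catch, and leave the narrower one in its bay. Hook the wide tag over the lip of the low blue shelf, in the middle of the free place between the two price holders already there, display outward and tongue behind the lip, and push it down against the sprung contact until it is fully home on the lip. Finish while still gripping it and holding it pressed home, because it only pairs while pressed and springs back up if let go; do not push the other goods about or knock them over.

Things in the scene. Friction and masses are not known exactly. Their poses are not given: they have to be found in the camera images.
- wide_tag: White clip-on electronic price tag to be fitted, 72 mm wide, 75 tall, about 90 g. Origin: height of the tongue's lower end, mid plane of the hook gap, mid width; x to the back (display looks to -x), y along the width, z up. Display plate hangs in front: x -10.5 to -4.5 mm, z 4 to 30. At the start it stands in one of the dock's two bays (varies), axes parallel to the dock's.
- wide_tag_grip (a point): Middle of the wide tag's thick upper case, the part to grip, at (-3.5, 0, 58) mm in the tag's frame. The case is x -10.5 to +3.5 mm (14 mm thick), z 30 to 75 mm, 72 mm wide.
- wide_tag_gap (a point): Middle of the roof of the wide tag's hook gap, at (0, 0, 22) mm in its frame. The gap, open downward, lies between display plate and tongue: x -4.5 to +4.5 mm. This roof rests on the bay's front wall at the start and on the shelf lip when home.
- wide_tag_tongue (a point): Middle of the lower end of the wide tag's steel tongue, at (8.5, 0, 0) mm in its frame. Tongue: x 4.5 to 12.5 mm, 32 mm wide, z 0 to 22, with a catch ridge 3 mm proud on its back, 6 mm above its lower end.
- narrow_tag: The other tag, to be left in its bay: same shape, height, frame and material but only 46 mm wide.
- dock: Black charging dock, fixed, 220 mm along y, 68 along x, origin on the table, x to the back, z up. Bays at y = -55 and +55 mm, walls 34 mm high; a seated tag's origin is at x 0, z 12 mm. A sprung roller holds the tongue's ridge: pulling straight up takes 5 to 12 N over the first 10 mm, then it is free; the tongue is clear after 25 mm.
- shelf: Low blue steel shelf, fixed, 300 mm along y. Origin on the table below the lip's mid plane, in the middle of the free place; x to the back over the deck, y along the lip, z up. Deck top z = 60 mm, clear for 60 mm behind the lip. White price holders, 50 mm wide, up to z = 108, sit on the lip at y = -82 and +82 mm, leaving 114 mm free.
- shelf_place (a point): Top of the lip, mid thickness, middle of the free place: (0, 0, 86) mm in the shelf's frame. The upright lip is 4 mm thick (x -2 to +2). A tag fully home has its origin at (0, 0, 64) mm in the shelf's frame, 2.5 mm of play either way in x, axes parallel to the shelf's.
- pad (a joint): Sprung bare-steel contact pad on the deck just behind the lip (x 3 to 15, y -18 to +18 mm in the shelf's frame). Value: how far it is pressed down (m); 0 = up, top 10 mm above the deck. The tongue meets it 6 mm before home; it pushes back with 3 N at first and 9 N at 0.006, where the roof of the tag's gap meets the lip: a hard stop, fully home.
- tumbler_a: Bystander: steel tumbler, 66 mm across, 85 mm tall, on the shelf deck. Origin under its base.
- tumbler_b: Bystander: steel tumbler, the same, on the shelf deck.
- tin: Bystander: round lidded steel tin, 88 mm across, 55 mm tall, on the shelf deck between the tumblers.
- bowl: Bystander: steel bowl, 110 mm across, 45 mm tall, on the table.
- tape_roll: Bystander: small roll of brown tape lying flat on the table, 50 mm across, 24 mm tall.
- carton: Bystander: cardboard carton 100 x 140 x 70 mm on the table.
- flask: Bystander: steel flask, 68 mm across, 190 mm tall, on the table.
Mind the look-alikes: they are no part of the job. Leave any pink, turquoise or yellow look-alike of the wide_tag alone.

How it is judged (in metres and radians):
On the way, in this order (a step that is already met when the one before it is completed fails the run):
1. the wide tag is gripped and pulled clear up out of its bay (contact force between the fingers and wide_tag above 1.5 N and z of wide_tag in the frame of dock above 0.045 m), for 0.1 s.
2. the wide tag, gripped, is hooked over the lip in the free place, tongue at least 6 mm behind it (contact force between the fingers and wide_tag above 1.5 N and x of wide_tag in the frame of shelf between -0.0045 and 0.0045 m and y of wide_tag in the frame of shelf between -0.0125 and 0.0125 m and angle between the y axis of wide_tag and the y axis of shelf, either way round below 0.14 rad and angle between wide_tag's own z axis and vertical below 0.14 rad and x of wide_tag_tongue in the frame of shelf above 0.002 m and z of wide_tag in the frame of shelf below 0.08 m), for 0.1 s.
At the end, for the whole second after the job is handed in: Wide tag on the lip in the free place (middle within 12.5 mm, square and upright within 8 degrees), tongue behind the lip, contact pad pressed at least 4.5 of 6 mm, tag within 1.7 mm of the stop, gripped and still; narrow tag seated in its bay (contact force between the fingers and wide_tag above 1.5 N and x of wide_tag in the frame of shelf between -0.0045 and 0.0045 m and y of wide_tag in the frame of shelf between -0.0125 and 0.0125 m and angle between the y axis of wide_tag and the y axis of shelf, either way round below 0.14 rad and angle between wide_tag's own z axis and vertical below 0.14 rad and x of wide_tag_tongue in the frame of shelf above 0.002 m and value of joint pad above 0.0045 m and z of wide_tag in the frame of shelf below 0.0657 m and linear speed of wide_tag below 0.02 m/s and horizontal distance between narrow_tag and dock below 0.062 m and z of narrow_tag in the frame of dock below 0.016 m); the arm keeps its last pose, push and grip.
It fails at once if the narrow tag is lifted from its bay (distance of narrow_tag from where it was at the start of the episode above 0.012 m).
It fails at once if a bystander is pushed more than 30 mm or knocked over (distance of any of tumbler_a, tumbler_b, tin, bowl, tape_roll, carton, flask from where it was at the start of the episode above 0.03 m or angle between any of tumbler_a, tumbler_b, tin, bowl, tape_roll, carton, flask's own z axis and vertical above 0.5 rad).
It also fails if it takes over 40 s, if anything falls off the work surface, if the arm or the gripper's body presses on something with over 40 N, if the wrist force passes 120 N, or if a joint passes its speed limit or range.

## Robot

A 7-joint arm with a two-finger parallel gripper is mounted at the origin on the work surface. World frame = base frame: x ahead of the robot, y to its left, z up, the work surface at z = 0. Lengths are in mm, angles in rad, forces in N, time in s.
With the tool pointing down it reaches from about 400 to 750 mm from the base axis. Payload 19.5 kg.
Tool frame: the origin (TCP) lies on the centre line of the jaws, within the pads' length; the fingertips stand 14 mm ahead of it and the grasp point (between the pads) lies 5 mm behind it; z points along the fingers, x is the direction in which the jaws open and shut, and the axes are right-handed (so a half turn about z gives the same grasp; the last joint's range is limited). The gripper opens to 85 mm and grips with 20 to 120 N. Pads are 22 mm wide; open, the fingers measure 114 mm over their backs; the gripper's body (76 mm by 85 mm) begins 54 mm behind the grasp point. The pads swing forward as they close: fully open they stand 13 mm farther back than shut.
Start: joints at [-1.316, 0.707, -0.028, 1.485, 0.022, 0.951, -0.075], TCP at [168.154, 549.837, 245.268] pointing down, gripper open.
Joint ranges: [-2.71, 2.71], [-0.32, 2.16], [-1.57, 1.52], [0, 2.45], [-1.46, 4.6], [0, 2.02], [-2.83, 2.83]. Speed limits (rad/s): [1.89, 1.89, 2.57, 2.57, 3.01, 3.01, 3.01].

## Interface

Orientations are given as a unit quaternion [x, y, z, w].
In Python, from rig import manip gives the robot as it stands.
- The arm moves only by the tool send_rows, never from a script. Its argument "motion" is text: rows parted by semicolons, each of 4 numbers parted by spaces: the shift along the world's x, y, z in units of 25 mm (1.0 is 25 mm), then the turn about the world's z in rad. In form: tx ty tz roll; .... A call has 1 to 10 rows; each row shifts and turns the commanded pose from where the row before left it; what a row does not reach is not made up. A row lasts 1/12 s, in which the tool goes at most 41.7 mm and 7.16 degrees, less where a joint would pass 70% of its speed; a pose out of reach is approached as far as the arm can. A call is refused whole if a number of a shift passes 1 or a number of a turn 0.125, either way. A call with a gripper value outside its range is refused whole. "claw" is the finger opening in mm, from 0 to 85.4, set as the call begins (left out, the last holds). The fingers move at their own pace and stop on an object; the grip force is fixed at half the most. Time passes only in rows, so rows that do not move let the fingers close. It gives the time, the measured TCP pose, the force and the opening at its end, in the units of the state.
- manip.get_state(): the state, without advancing time (a new reading comes with each control period).
- manip.read_camera(name): name is "scene" or "top" or "wrist"; returns a dict with "frame" (384x512x3 uint8, blue, green, red), "mtx" (3x3 intrinsics, pixels), "pose" (4x4, takes a point from camera to world coordinates); the wrist camera has in their place "mount" (4x4, takes a point from camera to tool coordinates, whose origin is the TCP and whose axes are the tool frame's). Camera axes: x right, y down, z forward; pixel columns grow to the right and rows downward; lengths in mm; the calibration is good to about 2 mm. A picture is of the moment at which its call begins: read the wrist's pose just before it. There is no depth.
- manip.job_done(): hands the job in, once; it reports no verdict.
The state is a dict: "time": time; "joint_pos": joint angles; "joint_velocities": joint speeds; "tau": joint torques, N m; "ee_pos": TCP position; "ee_rot": TCP orientation; "force": force on the tool from outside, world axes, zero at the start; "ft_torque": the same for the moment, N m; "grip_width": finger opening in mm.
Only numpy, scipy, OpenCV 4.12 (cv2) and the standard library are available. Lean on these libraries where they do the work, as an engineer would, in place of code of your own. Each camera call takes 0.05 s, during which the arm holds its last target. There are 200 camera calls.

## Working session

There is one attempt and no reset: what is moved stays moved. The work goes in short steps, Python scripts to look and compute and a tool call to move; the robot and the scene stay as the last step left them, time stands still between calls to the robot, and variables do not carry over. Pictures are saved under pics/ and viewed, about 8 in all and at most 12, crops included, and the job is handed in when it is done.

Besides the shell and the picture viewer there is one more tool, called after ">>>" by a JSON object that holds its "method" and its "body", one argument or row to a line. send_rows: Moves the arm, as the interface text tells. Its arguments: {"type":"object","properties":{"motion":{"type":"string"},"claw":{"type":"number"}},"required":["motion"]}

```bash
mkdir -p pics
cat > h.py <<'E'
import numpy as np,cv2
from rig import manip
from scipy.spatial.transform import Rotation as R
def cam(n):
    s=manip.get_state(); c=manip.read_camera(n)
    if 'mount' in c:
        T=np.eye(4);T[:3,:3]=R.from_quat(s['ee_rot']).as_matrix();T[:3,3]=s['ee_pos'];c['pose']=T@np.array(c['mount'])
    c['mtx']=np.array(c['mtx']);c['pose']=np.array(c['pose']);return c
def atz(c,u,v,z):
    d=c['pose'][:3,:3]@np.linalg.solve(c['mtx'],[u,v,1]);o=c['pose'][:3,3]
    return o+d*(z-o[2])/d[2]
def proj(c,p):
    q=np.linalg.inv(c['pose'])@np.append(p,1);q=c['mtx']@q[:3];return q[:2]/q[2]
def save(c,n): np.savez(n+'.npz',mtx=c['mtx'],pose=c['pose'],frame=c['frame'])
E
python3 - <<'E'
from h import *
s=manip.get_state();print({k:np.round(v,3) for k,v in s.items()})
for n in('top','scene'):
    c=cam(n);save(c,n);cv2.imwrite(f'pics/{n}.png',cv2.resize(c['frame'],(800,600)));print(n,c['pose'].round(3).tolist(),c['mtx'].tolist())
E
```

```text
{'time': np.float64(0.0), 'joint_pos': array([-1.316,  0.707, -0.028,  1.485,  0.022,  0.951, -0.076]), 'joint_velocities': array([-0.   ,  0.002,  0.   , -0.   ,  0.001,  0.   , -0.001]), 'tau': array([-1.0000e-03, -8.8319e+01,  1.2350e+00, -2.3617e+01,  1.7000e-02,
        6.0000e-03, -0.0000e+00]), 'ee_pos': array([168.092, 549.619, 244.833]), 'ee_rot': array([ 0.804,  0.595, -0.   ,  0.   ]), 'force': array([ 0.152, -0.237, -0.915]), 'ft_torque': array([-0.017,  0.035, -0.037]), 'grip_width': np.float64(85.217)}
top [[0.01, -0.997, 0.08, 445.009], [-1.0, -0.01, -0.003, -45.355], [0.004, -0.08, -0.997, 1225.278], [0.0, 0.0, 0.0, 1.0]] [[387.1423635718151, 0.0, 247.31262464782856], [0.0, 387.1423635718151, 185.8547431981043], [0.0, 0.0, 1.0]]
scene [[-0.772, 0.442, -0.456, 1132.984], [0.635, 0.545, -0.548, 656.143], [0.007, -0.713, -0.701, 995.119], [0.0, 0.0, 0.0, 1.0]] [[434.37132513546453, 0.0, 244.30322004701668], [0.0, 434.37132513546453, 192.97428539874943], [0.0, 0.0, 1.0]]
```

View pics/top.png

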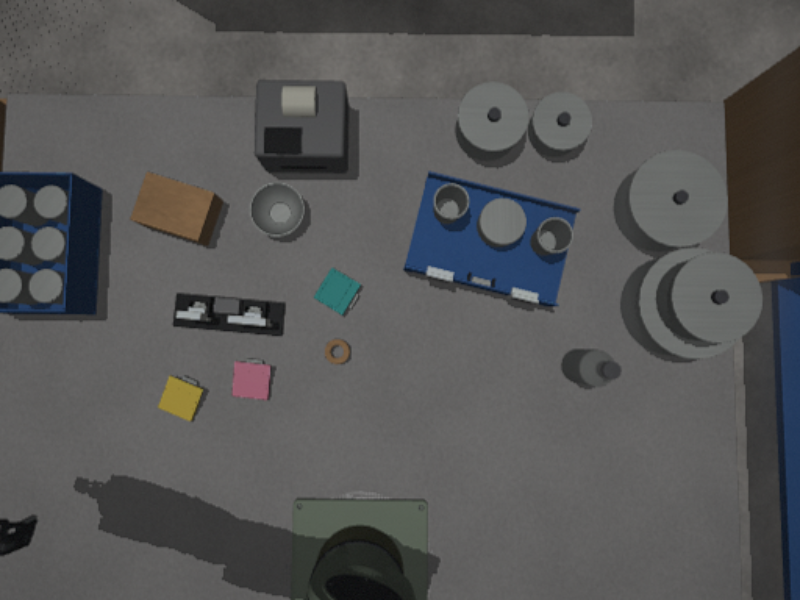

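View pics/scene.png

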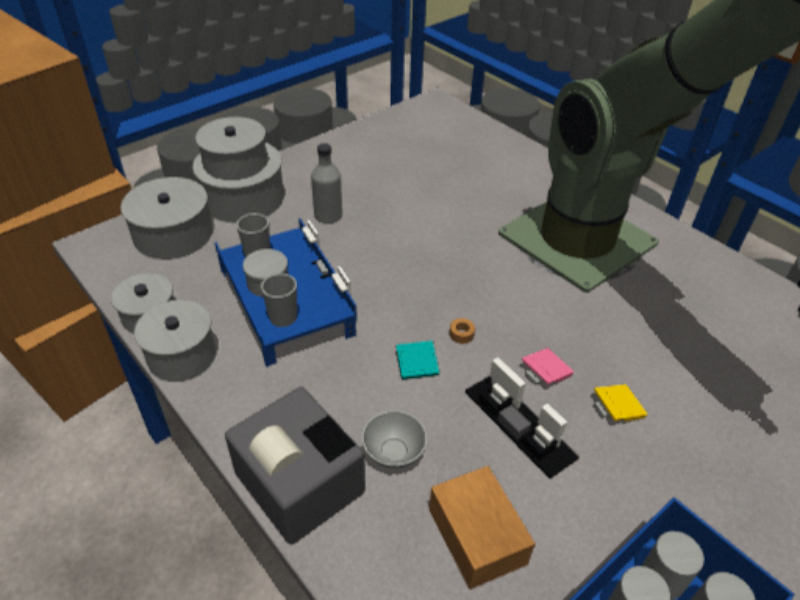

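The top view shows the dock at about (229,313). The right tag at (247,318) is wider than the left one at (193,312). The shelf lip runs from (405,270) to (556,303), with holders at (440,273) and (525,295). I'll confirm this in an enlarged crop.

Run:
```python
from h import *
f=np.load('top.npz')['frame']
a=cv2.resize(f[180:220,105:190],None,fx=9,fy=9,interpolation=cv2.INTER_CUBIC)[:,:765]
b=cv2.resize(f[162:200,255:365],None,fx=6.95,fy=6.95,interpolation=cv2.INTER_CUBIC)[:230+40]
b=cv2.resize(f[162:198,255:364],(765,253),interpolation=cv2.INTER_CUBIC) # ~7.02
im=np.vstack([a[:340],b]);print(im.shape);cv2.imwrite('pics/crop.png',np.clip(im*1.6,0,255).astype('uint8'))
```

```text
(593, 765, 3)
```

View pics/crop.png

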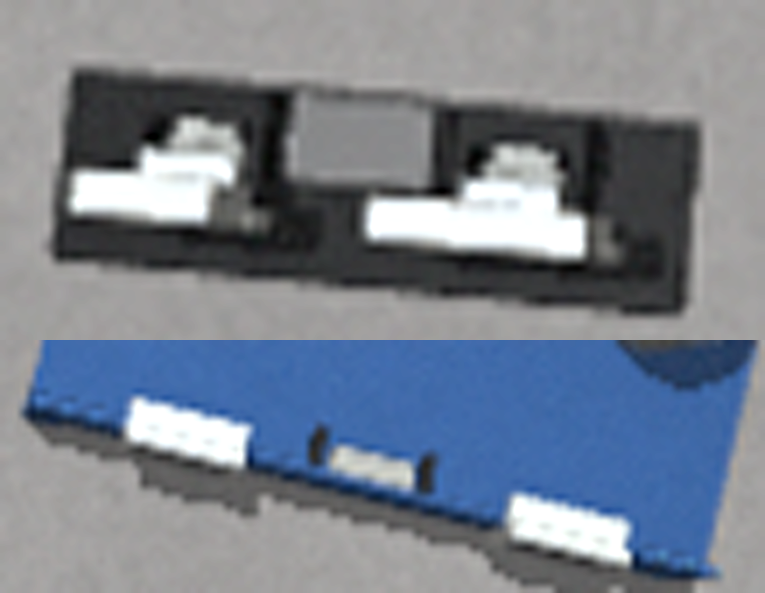

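Two white tags stand in the dock: the left one, about 140 px wide in the crop (46 mm), is the narrow one. The right one, at crop x 366–585 (about 71 mm), is the wide tag and the target. The lip's free place is centred on the grey pad at crop (372,467).

Run:
```python
from h import *
c=np.load('top.npz')
A=lambda x,y,z:atz(c,(x+.5)/9-.5+105,(y+.5)/9-.5+180,z)
B=lambda x,y,z:atz(c,(x+.5)/7.02-.5+255,(y-340+.5)/7.03-.5+162,z)
l,r=A(368,238,87),A(585,260,87);m=(l+r)/2
print('tag front top edge',l.round(1),r.round(1),m.round(1),np.linalg.norm(l-r))
d=l-r;yaw=np.arctan2(-d[0],d[1]);ex=np.array([np.cos(yaw),np.sin(yaw),0]);print('yaw',yaw,'tagorigin',(m+10.5*ex).round(1))
w=[A(75,70,0),A(700,120,34),A(683,310,34),A(53,258,34)];print('dockcorners',np.round(w,1).tolist())
l,r=B(25,412,86),B(715,575,86);d=l-r;yaw=np.arctan2(-d[0],d[1]);print('lip',l.round(1),r.round(1),((l+r)/2).round(1),np.linalg.norm(d),yaw)
l,r=B(190,432,108),B(570,530,108);print('holders',l,r,(l+r)/2,np.linalg.norm(l-r),np.arctan2(-(l-r)[0],(l-r)[1]))
print('pad',B(372,467,70))
s=manip.get_state();print(R.from_quat(s['ee_rot']).as_matrix().round(3).tolist());print(np.array(manip.read_camera('wrist')['mount']).round(3).tolist())
```

```text
tag front top edge [474.1 249.9  87. ] [467.6 179.   87. ] [470.8 214.5  87. ] 71.18546569376234
yaw -0.09094700909742401 tagorigin [481.3 213.5  87. ]
dockcorners [[534.4, 377.4, 0.0], [516.9, 151.4, 34.0], [452.0, 155.6, 34.0], [467.6, 370.8, 34.0]]
lip [578.5 -80.1  86. ] [ 512.6 -370.5   86. ] [ 545.6 -225.3   86. ] 297.8245037111212 -0.22296574686860024
holders [ 568.30779363 -147.71250804  108.        ] [ 529.30567555 -304.62344175  108.        ] [ 548.80673459 -226.1679749   108.        ] 161.68551676790233 -0.24362492963242494
pad [ 558.27611907 -229.0128462    70.        ]
[[0.292, 0.956, -0.0], [0.956, -0.292, -0.001], [-0.001, 0.0, -1.0]]
[[1.0, 0.0, -0.001, -0.269], [-0.0, 0.952, 0.306, -77.432], [0.001, -0.306, 0.952, -127.889], [0.0, 0.0, 0.0, 1.0]]
```

>>> {"method": "send_rows", "body": {
  "motion": "0.89 -0.96 -0.06 -0.0975; 0.89 -0.96 -0.06 -0.0975; 0.89 -0.96 -0.06 -0.0975; 0.89 -0.96 -0.06 -0.0975; 0.89 -0.96 -0.06 -0.0975; 0.89 -0.96 -0.06 -0.0975; 0.89 -0.96 -0.06 -0.0975; 0.89 -0.96 -0.06 -0.0975; 0.89 -0.96 -0.06 -0.0975; 0.89 -0.96 -0.06 -0.0975",
  "claw": 55
}}

```text
time: 0.98
ee_pos: [391.5, 308.5, 230.2]
ee_rot: [0.989, 0.147, -0.0, 0.0]
force: [0.1, 0.1, 0.3]
grip_width: 54.7
```

>>> {"method": "send_rows", "body": {
  "motion": "0.89 -0.96 -0.06 -0.0975; 0.89 -0.96 -0.06 -0.0975; 0.89 -0.96 -0.06 -0.0975; 0.89 -0.96 -0.06 -0.0975; 0 0 0 0; 0 0 0 0; 0 0 0 0"
}}

```text
time: 1.57
ee_pos: [479.3, 214.2, 224.1]
ee_rot: [0.999, -0.045, -0.0, -0.0]
force: [-0.3, 0.9, -0.9]
grip_width: 55.3
```

Run:
```python
from h import *
s=manip.get_state();print(s['time'],np.round(s['ee_pos'],1),R.from_quat(s['ee_rot']).as_matrix().round(3).tolist(),s['grip_width'],np.round(s['joint_pos'],2))
c=cam('wrist');save(c,'w1');im=cv2.resize(c['frame'],(800,600),interpolation=cv2.INTER_CUBIC);cv2.imwrite('pics/w1.png',np.clip(im*1.6,0,255).astype('uint8'))
ps=[(0.0,y,z) for y in(36,-36) for z in (0,)]
```

```text
1.5667 [479.3 214.2 224.1] [[0.996, -0.09, -0.001], [-0.09, -0.996, 0.0], [-0.001, -0.0, -1.0]] 55.34519189774293 [-0.64  0.68  0.29  1.7  -0.26  0.8  -0.32]
```

View pics/w1.png

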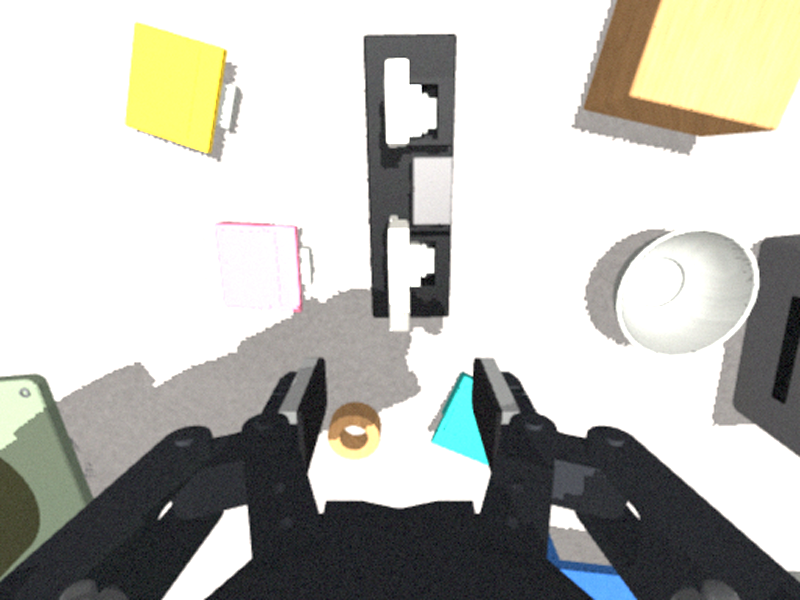

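Run:
```python
from h import *
c=np.load('w1.npz');k=.64
for n,u,v in(('backR',410,330),('frontR',389.5,330),('frontL',389,222),('backL',409,222)):
    print(n,atz(c,(u+.5)*k-.5,(v+.5)*k-.5,87).round(1))
t=np.array([481.3,213.5,12]);Rz=R.from_euler('z',-.09).as_matrix()
for p in((3.5,-36,75),(-10.5,-36,75),(-10.5,36,75),(3.5,36,75)):print(((proj(c,t+Rz@p)+.5)/k-.5).round(1))
f=c['frame'];cv2.imwrite('pics/w1c.png',cv2.resize(f[125:225,215:315],(600,600),interpolation=cv2.INTER_CUBIC))
```

```text
backR [484.7 180.2  87. ]
frontR [470.6 181.4  87. ]
frontL [477.4 255.4  87. ]
backL [490.1 254.2  87. ]
[405.9 334.1]
[385.7 334.1]
[384.6 230.4]
[406.5 230.4]
```

View pics/w1c.png

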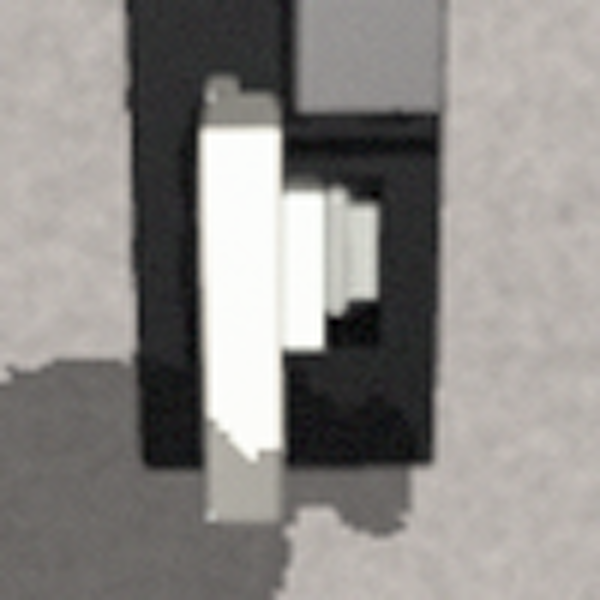

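The wide tag's top face runs from crop (199–282,127) to (207–283,521).

Run:
```python
from h import *
c=np.load('w1.npz')
P=[atz(c,(u+.5)/6-.5+215,(v+.5)/6-.5+125,87) for u,v in((199,127),(282,127),(283,521),(207,521))]
print(np.round(P,1).tolist(),np.mean(P,0).round(1));d=(P[0]+P[1]-P[2]-P[3])/2;print(np.linalg.norm(d),np.arctan2(-d[0],d[1]))
```

```text
[[476.0, 251.7, 87.0], [489.8, 250.4, 87.0], [484.1, 179.8, 87.0], [470.5, 181.0, 87.0]] [480.1 215.7  87. ]
70.88872051251666 -0.07882823993208564
```

>>> {"method": "send_rows", "body": {
  "motion": "0 0.02 -0.75 0.005; 0 0 -0.75 0; 0 0 -0.75 0; 0 0 -0.75 0; 0 0 -0.75 0; 0 0 -0.75 0; 0 0 -0.75 0; 0 0 -0.75 0; 0 0 -0.3 0; 0 0 0 0",
  "claw": 45
}}

```text
time: 2.45
ee_pos: [478.8, 214.7, 65.7]
ee_rot: [0.999, -0.042, -0.001, 0.0]
force: [-0.4, -0.8, 0.5]
grip_width: 45.1
```

>>> {"method": "send_rows", "body": {
  "motion": "0 0 0 0; 0 0 0 0; 0 0 0 0; 0 0 0 0; 0 0 0 0; 0 0 0 0; 0 0 0 0; 0 0 0 0",
  "claw": 0
}}

```text
time: 3.12
ee_pos: [479.9, 214.7, 67.8]
ee_rot: [0.999, -0.043, 0.001, -0.0]
force: [-1.7, -0.2, 8.1]
grip_width: 13.2
```

>>> {"method": "send_rows", "body": {
  "motion": "0 0 0.1 0; 0 0 0.1 0; 0 0 0.1 0; 0 0 0.1 0; 0 0 0.1 0; 0 0 0.2 0; 0 0 0.3 0; 0 0 0.3 0; 0 0 0.3 0; 0 0 0.3 0"
}}

```text
time: 3.95
ee_pos: [479.8, 214.4, 115.3]
ee_rot: [0.999, -0.043, 0.0, -0.0]
force: [-0.9, 0.4, 0.3]
grip_width: 13.1
```

>>> {"method": "send_rows", "body": {
  "motion": "0 0 0.5 0; 0 0 0.6 0; 0 0 0.7 0; 0 0 0.8 0; 0 0 0.8 0; 0 0 0.6 0; 0 0 0 0; 0 0 0 0; 0 0 0 0"
}}

```text
time: 4.7
ee_pos: [479.4, 214.3, 213.9]
ee_rot: [0.999, -0.043, -0.0, 0.0]
force: [0.7, -0.7, -0.5]
grip_width: 13.1
```

Run:
```python
from h import *
s=manip.get_state();print(s['time'],np.round(s['ee_pos'],1),R.from_quat(s['ee_rot']).as_matrix().round(3).tolist(),s['grip_width'],np.round(s['force'],1))
c=cam('wrist');save(c,'w2');w=c['frame']
c=cam('scene');save(c,'s2');f=c['frame'][170:320,220:420]
im=np.vstack([np.clip(cv2.resize(w[180:,100:412],(624,408-90))*1.4,0,255).astype('uint8')[:, :624],cv2.resize(f,(372,279),interpolation=cv2.INTER_CUBIC) if 0 else cv2.copyMakeBorder(cv2.resize(f,(372,279),interpolation=cv2.INTER_CUBIC),0,0,0,252,0)])
cv2.imwrite('pics/w2.png',im);print(im.shape)
```

```text
4.7 [479.4 214.3 213.9] [[0.996, -0.086, -0.001], [-0.086, -0.996, -0.0], [-0.001, 0.0, -1.0]] 13.091827466174959 [ 0.7 -0.7 -0.5]
(597, 624, 3)
```

View pics/w2.png

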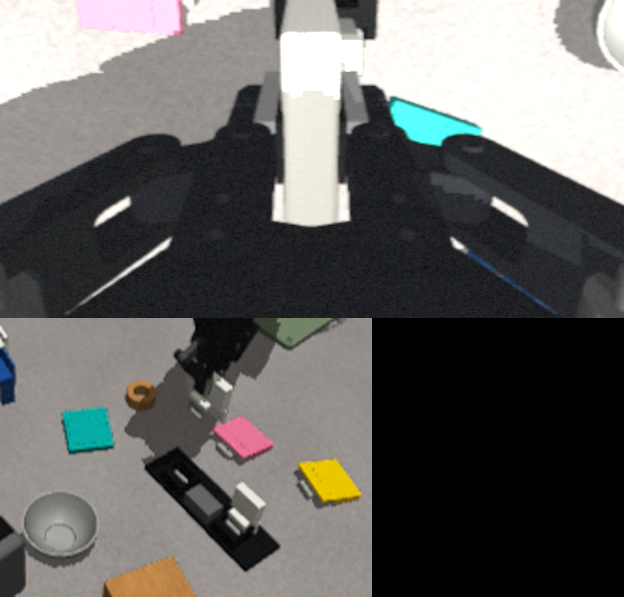

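The wide tag is held clear of the dock and the narrow one is still seated. I'll move to the shelf and stop about 90 mm past the free place, so the wrist camera on the +y side can see it.

>>> {"method": "send_rows", "body": {
  "motion": "0.08 -0.5 0.2 -0.01; 0.08 -0.8 0.2 -0.01; 0.08 -0.96 0.2 -0.01; 0.08 -0.96 0.2 -0.01; 0.08 -0.96 0.2 -0.01; 0.08 -0.96 0.2 -0.01; 0.08 -0.96 0 -0.01; 0.08 -0.96 0 -0.01; 0.08 -0.96 0 -0.01; 0.08 -0.96 0 -0.01"
}}

```text
time: 5.63
ee_pos: [499.3, -12.2, 244.2]
ee_rot: [0.996, -0.094, -0.0, 0.0]
force: [0.2, 0.0, -0.1]
grip_width: 13.3
```

>>> {"method": "send_rows", "body": {
  "motion": "0.08 -0.96 0 -0.01; 0.08 -0.96 0 -0.01; 0.08 -0.96 0 -0.01; 0.08 -0.96 0 -0.01; 0.08 -0.96 0 -0.01; 0.08 -0.96 0 0; 0.08 -0.96 0 0; 0.08 -0.96 0 0; 0.08 -0.96 0 0; 0.08 -0.96 0 0"
}}

```text
time: 6.47
ee_pos: [518.9, -252.2, 244.1]
ee_rot: [0.993, -0.118, -0.0, 0.0]
force: [0.3, 0.8, -0.7]
grip_width: 13.1
```

>>> {"method": "send_rows", "body": {
  "motion": "0.08 -0.96 0 0; 0.08 -0.8 0 0; 0.08 -0.5 0 0; 0 0 0 0; 0 0 0 0; 0 0 0 0"
}}

```text
time: 6.97
ee_pos: [525.4, -306.2, 244.1]
ee_rot: [0.993, -0.118, -0.0, -0.0]
force: [0.6, -0.2, -0.2]
grip_width: 13.0
```

Run:
```python
from h import *
s=manip.get_state();print(s['time'],np.round(s['ee_pos'],1),R.from_quat(s['ee_rot']).as_matrix().round(3).tolist(),s['grip_width'],np.round(s['force'],1))
w=np.load('w2.npz');Rt=R.from_euler('z',-.086).as_matrix().T
for u,v in((281,33),(340,33)): print('tag end rel TCP (tag axes)',(Rt@(atz(w,u/2+100,v*204/318+180,233)-[479.4,214.3,213.9])).round(1))
c=cam('wrist');save(c,'w3');cv2.imwrite('pics/w3.png',np.clip(cv2.resize(c['frame'],(800,600),interpolation=cv2.INTER_CUBIC)*1.5,0,255).astype('uint8'))
```

```text
6.9667 [ 525.4 -306.2  244.1] [[0.972, -0.234, -0.001], [-0.234, -0.972, 0.001], [-0.001, -0.0, -1.0]] 12.978757702870057 [ 0.6 -0.2 -0.2]
tag end rel TCP (tag axes) [-5.8 36.7 19.1]
tag end rel TCP (tag axes) [ 7.2 36.7 19.1]
```

View pics/w3.png

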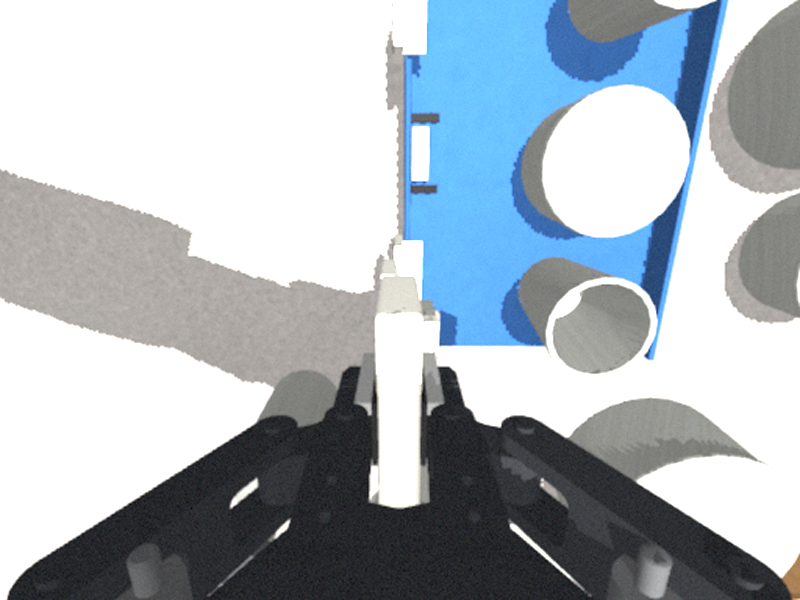

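Run:
```python
from h import *
f=np.load('w3.npz')['frame']
g=lambda r:cv2.resize(f[r:r+75,240:290],None,fx=8,fy=8,interpolation=cv2.INTER_CUBIC)
cv2.imwrite('pics/w3c.png',np.hstack([g(0),g(115)]))
```

```text
(no output)
```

View pics/w3c.png

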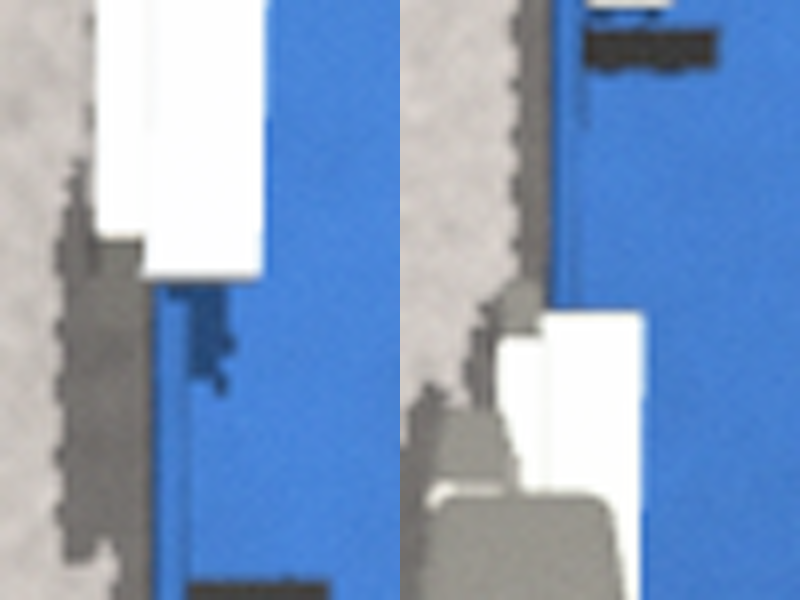

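Run:
```python
from h import *
c=np.load('w3.npz');L=lambda x,y,r,z:atz(c,(x+.5)/8-.5+240,(y+.5)/8-.5+r,z)
a=L(172,450,0,86);b=L(168,200,115,86);d=a-b;print('lip pts',a.round(1),b.round(1),'yaw',np.arctan2(-d[0],d[1]),'thk',np.linalg.norm(L(157,450,0,86)-L(188,450,0,86)))
for z in(86,100,108):
    p=L(172,277,0,z);q=L(168,312,115,z);print(z,((p+q)/2).round(1),np.linalg.norm(p-q))
y=-.235;e=np.array([np.cos(y),np.sin(y),0]);m=(a+b)/2;n=m-e*0
ey=np.array([-np.sin(y),np.cos(y),0]);print('lip offset along ex',a@e,b@e)
```

```text
lip pts [ 560.3 -189.4   86. ] [ 541.4 -268.3   86. ] yaw -0.2354058578761177 thk 3.786183486327922
86 [ 551.2 -227.1   86. ] 114.97777410331801
100 [ 550.9 -227.3  100. ] 109.35005408342398
108 [ 550.7 -227.4  108. ] 106.13421407205597
lip offset along ex 588.9993007850868 588.966359609712
```

>>> {"method": "send_rows", "body": {
  "motion": "0.15 0.53 0 0; 0.15 0.53 0 0; 0.15 0.53 0 0; 0.15 0.53 0 0; 0.15 0.53 0 0; 0.13 0.53 0 0; 0 0 -0.4 0; 0 0 -0.7 0; 0 0 -0.7 0; 0 0 -0.7 0"
}}

```text
time: 7.85
ee_pos: [548.0, -226.1, 181.2]
ee_rot: [0.993, -0.117, 0.0, 0.0]
force: [0.3, 0.1, -1.5]
grip_width: 13.2
```

>>> {"method": "send_rows", "body": {
  "motion": "0 0 -0.6 0; 0 0 -0.4 0; 0 0 0 0; 0 0 0 0; 0 0 0 0"
}}

```text
time: 8.27
ee_pos: [548.0, -227.1, 157.7]
ee_rot: [0.993, -0.118, 0.0, 0.0]
force: [-0.3, -0.3, -0.7]
grip_width: 13.4
```

Run:
```python
from h import *
s=manip.get_state();print(s['time'],np.round(s['ee_pos'],1),R.from_quat(s['ee_rot']).as_matrix().round(3).tolist(),s['grip_width'],np.round(s['force'],1))
c=cam('wrist');save(c,'w4');f=c['frame']
a=cv2.resize(f[0:300,190:340],None,fx=2,fy=2,interpolation=cv2.INTER_CUBIC)
c=cam('scene');save(c,'s4');p=proj(c,[547,-227,110]).astype(int);print(p)
g=c['frame'][p[1]-50:p[1]+50,p[0]-40:p[0]+43]
cv2.imwrite('pics/w4.png',np.hstack([a,cv2.resize(g,(498,600),interpolation=cv2.INTER_CUBIC)]))
```

```text
8.2667 [ 548.  -227.1  157.7] [[0.972, -0.234, 0.001], [-0.234, -0.972, -0.0], [0.001, 0.0, -1.0]] 13.40204232815395 [-0.3 -0.3 -0.7]
[208 158]
```

View pics/w4.png

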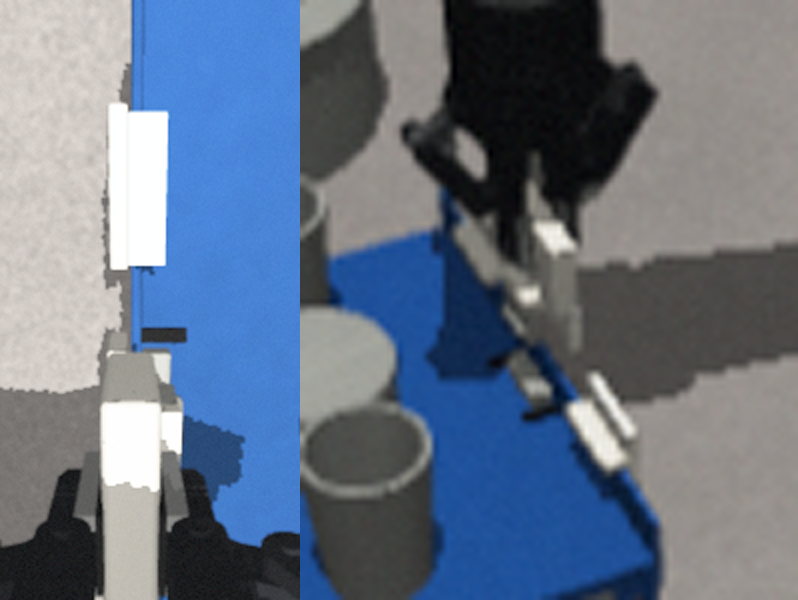

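Run:
```python
from h import *
c=np.load('w4.npz');L=lambda x,y,z:atz(c,(x+.5)/2-.5+190,(y+.5)/2-.5,z)
y=-.235;e=np.array([np.cos(y),np.sin(y),0]);ey=np.array([-np.sin(y),np.cos(y),0]);t=np.array([548,-227.1,157.7])
f=lambda p:(round((p-t)@e,1),round((p-t)@ey,1))
print('lip rel tcp',f(L(137.5,310,86)),f(L(137.5,50,86)))
print('case front/back at +y end',f(L(103,403,177)),f(L(160,403,177)))
print('holder inner edge',f(L(150,266,108)),f(L(150,266,90)))
g=c['frame'][20:30,250:270].astype(int);print(g[:,:,0].mean(0).round())
```

```text
lip rel tcp (np.float64(3.6), np.float64(40.3)) (np.float64(3.3), np.float64(126.9))
case front/back at +y end (np.float64(-5.3), np.float64(36.8)) (np.float64(7.2), np.float64(36.8))
holder inner edge (np.float64(7.3), np.float64(59.0)) (np.float64(8.0), np.float64(57.1))
[194. 194. 191. 192. 193. 172. 170. 208. 213. 217. 204. 185. 205. 220.
 220. 220. 221. 220. 220. 220.]
```

>>> {"method": "send_rows", "body": {
  "motion": "0 0 -0.2 0; 0 0 -0.2 0; 0 0 -0.2 0; 0 0 -0.2 0; 0 0 -0.1 0; 0 0 -0.1 0; 0 0 0 0"
}}

```text
time: 8.95
ee_pos: [547.5, -227.1, 131.2]
ee_rot: [0.993, -0.118, -0.0, -0.0]
force: [0.3, -0.7, -0.7]
grip_width: 13.3
```

>>> {"method": "send_rows", "body": {
  "motion": "0 0 -0.1 0; 0 0 -0.1 0; 0 0 -0.05 0; 0 0 0 0"
}}

```text
time: 9.28
ee_pos: [547.7, -227.2, 125.4]
ee_rot: [0.993, -0.118, -0.0, 0.0]
force: [-0.7, 0.7, 2.7]
grip_width: 13.2
```

>>> {"method": "send_rows", "body": {
  "motion": "0 0 -0.05 0; 0 0 -0.05 0; 0 0 -0.05 0; 0 0 -0.05 0; 0 0 0 0; 0 0 0 0"
}}

```text
time: 9.78
ee_pos: [547.7, -227.2, 120.7]
ee_rot: [0.993, -0.118, 0.0, -0.0]
force: [-2.1, 1.5, 6.9]
grip_width: 13.0
```

>>> {"method": "send_rows", "body": {
  "motion": "0 0 -0.04 0; 0 0 -0.04 0; 0 0 0 0; 0 0 0 0"
}}

```text
time: 10.12
ee_pos: [547.8, -227.3, 119.8]
ee_rot: [0.993, -0.118, 0.0, 0.0]
force: [-8.0, 3.6, 26.4]
grip_width: 13.2
```

The force jumped from 6.9 N to 26 N with almost no travel, which means the hard stop, at TCP z 119.8 (119.8 predicted). I'll hold and check.

>>> {"method": "send_rows", "body": {
  "motion": "0 0 0 0; 0 0 0 0; 0 0 0 0; 0 0 0 0; 0 0 0 0; 0 0 0 0"
}}

```text
time: 10.62
ee_pos: [547.7, -227.3, 119.8]
ee_rot: [0.993, -0.118, 0.0, 0.0]
force: [-6.5, 3.3, 26.2]
grip_width: 13.0
```

Run:
```python
from h import *
s=manip.get_state();print(s['time'],np.round(s['ee_pos'],1),s['grip_width'],np.round(s['force'],1))
c=cam('wrist');save(c,'w5');f=c['frame']
a=cv2.resize(f[0:300,190:340],None,fx=2,fy=2,interpolation=cv2.INTER_CUBIC)
c=cam('scene');p=proj(c,[547,-227,100]).astype(int)
g=c['frame'][p[1]-50:p[1]+50,p[0]-40:p[0]+43]
cv2.imwrite('pics/w5.png',np.hstack([a,cv2.resize(g,(498,600),interpolation=cv2.INTER_CUBIC)]))
```

```text
10.6167 [ 547.7 -227.3  119.8] 13.0024493293643 [-6.5  3.3 26.2]
```

View pics/w5.png

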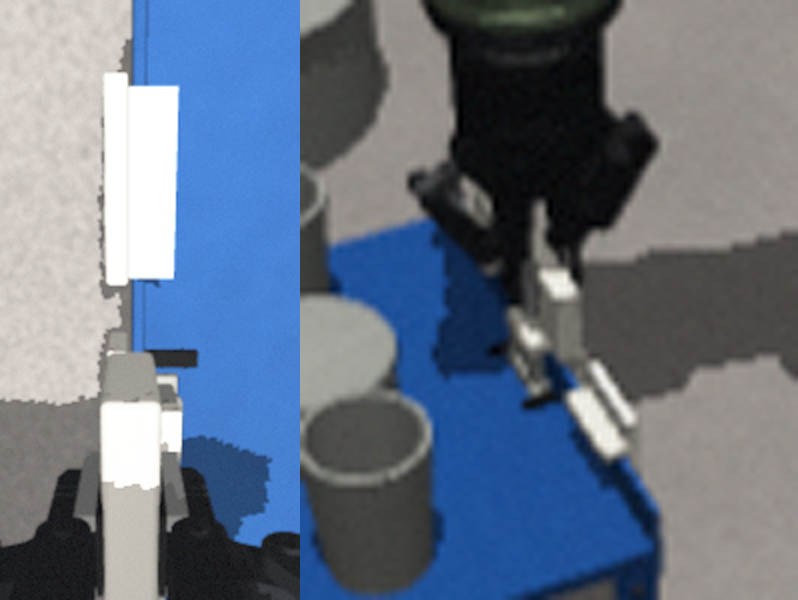

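The tag sits astride the lip with its tongue on the pad. Its upper edge is at row 403 in both wrist pictures, so it hasn't slipped in the grip.

```bash
python3 -c "
from rig import manip
print(manip.job_done())"
```

```text
the job is handed in; nothing more can be done
None
```

The wide tag is hooked over the shelf lip in the free place and pressed down to the hard stop. I handed the job in with it still gripped, after about 10.6 s of the 40 s. No verdict is reported.

- **Pulling it out:** I took the wide white tag (measured about 71 mm) from the dock's right bay. A picture after the lift showed the narrow tag still seated in the other bay.
- **Pressed home:** The tongue met the pad at TCP z of about 125.5 mm. The force then jumped from 7 N to 26 N at 119.8 mm, the height I had predicted for fully home. It held there for 0.5 s with no movement.
- **Position:** The tag is within about 1 to 2 mm of the middle of the free place. It did not slip in the grip, which closed to 13 mm on the 14 mm case.
- **Bystanders:** Nothing was seen to move in the parts of the pictures I viewed. I did not take a final picture of the whole table.
- **Disagreements:** The top and wrist cameras differed by about 2 mm. I followed the wrist camera, which agreed with where the jaws closed on the tag. A side force of about 7 N remains at the stop. The 2.5 mm of play should absorb it, and I saw no tilt.

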